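# Fetch the sample jar from behind the reagents for weighing

### The arm

A 6-joint arm with a two-finger parallel gripper is mounted at the origin on the work surface. World frame = base frame: x ahead of the robot, y to its left, z up, the work surface at z = 0. Lengths are in m, angles in rad, forces in N, time in s.
With the tool pointing down it reaches from about 0.35 to 0.85 m from the base axis. Payload 8.1 kg.
Tool frame: the origin (TCP) lies on the mounting face of the last link; the fingertips stand 186 mm ahead of it and the grasp point (between the pads) lies 167 mm ahead of it; y points along the fingers, x is the direction in which the jaws open and shut, and the axes are right-handed (so a half turn about y gives the same grasp; the last joint's range is limited). The gripper opens to 93 mm and grips with 3 to 60 N. Pads are 15 mm wide; open, the fingers measure 128 mm over their backs; the gripper's body (75 mm by 188 mm) begins 65 mm behind the grasp point.
Start: joints at [-1.374, 0.13, 1.488, -0, 1.523, -0.085], TCP at [0.167, -0.576, 0.405] pointing down, gripper open.
Joint ranges: [-2.96, 2.96], [-0.89, 2.26], [0.02, 2.5], [-1.34, 4.48], [0, 2.73], [-2.66, 2.66]. Speed limits (rad/s): [2.39, 2.39, 2.79, 3.14, 3.14, 3.14].

### API

Orientations are given as a rotation vector (axis times angle).
In Python, from plant import robot, imaging gives the robot as it stands.
- The arm moves only by the shell command python3 -m inch 'ROWS' [OPENING] [FORCE]. ROWS is JSON, a list of rows, each an object of numbers: "x", "y", "z": the shift along the tool's x, y, z in mm; "twist": the turn about the tool's y in rad. In form: [{"x": .., "y": .., "z": .., "twist": ..}, ...]. A call has 1 to 12 rows; each row shifts and turns the commanded pose from where the row before left it, along the tool's axes as they then stand; what a row does not reach is not made up. A row lasts 1/10 s, in which the tool goes at most 50 mm and 8.59 degrees, less where a joint would pass 70% of its speed; a pose out of reach is approached as far as the arm can. A call with a gripper value outside its range is refused whole. OPENING is the gripper command: -1 is shut, 1 is fully open, values between are in proportion, set as the call begins (- or left out, the last holds). The fingers move at their own pace and stop on an object; FORCE is the grip in N (left out, the last holds). Time passes only in rows, so rows that do not move let the fingers close. It gives the time, the measured TCP pose, the force and the opening at its end, in the units of the state.
- robot.read_state(): the state, without advancing time (a new reading comes with each control period).
- imaging.read_camera(name): name is "side" or "top" or "wrist"; returns a dict with "color" (400x640x3 uint8, red, green, blue), "depth" (400x640 float32, m along the optical axis (not along the pixel's ray), 0 where there is no reading), "fx", "fy", "cx", "cy" (pixels), "rvec" (rotation vector, rad) and "tvec" (3), from world to camera coordinates, as OpenCV has them; the wrist camera has in their place "tool_from_camera" (4x4, takes a point from camera to tool coordinates, whose origin is the TCP and whose axes are the tool frame's). Camera axes: x right, y down, z forward; pixel columns grow to the right and rows downward; lengths in m; the calibration is good to about 2 mm. A picture is of the moment at which its call begins: read the wrist's pose just before it.
- robot.close_job(): hands the job in, once; it reports no verdict.
The state is a dict: "t": time; "q": joint angles; "dq": joint speeds; "joint_torque": joint torques, N m; "tool_pos": TCP position; "orientation": TCP orientation; "force": force on the tool from outside, world axes, zero at the start; "wrist_torque": the same for the moment, N m; "opening": finger opening in m.
Only numpy, scipy, OpenCV 4.12 (cv2) and the standard library are available. Lean on these libraries where they do the work, as an engineer would, in place of code of your own. Each camera call takes 0.05 s, during which the arm holds its last target.

### The job

The small sample jar at the back of the grey plastic reagent tray has to be weighed, but the three reagent containers around it are in the way. Clear all three onto the empty steel drip tray, then stand the jar in the middle of the balance's pan, and only after that put each of the three back in the grey plastic tray at the very spot where it stood before (turned any way). Keep everything upright and leave the beaker, mortar and pencil where they are.

Things in the scene. Friction and masses are not known exactly. Their poses are not given: they have to be found in the camera images.
- jar_c (a point): the sample jar: small squat clear-glass jar with a flat black lid of the same width, 44 mm across, 56 mm tall, straight sides. This point is its centre, 28 mm above its underside; z is its upright axis. It stands at the back (far side) of the grey tray among the three containers, whose gaps to it are only some 15 mm, so that the jar is to be gripped when they are gone. About 120 g
- amber_c (a point): the round amber-glass bottle, paper band round its body, black screw cap: 122 mm tall; body 50 mm across up to 70 mm, shoulder narrowing to a 26 mm neck at 86 mm, cap 34 mm across from 94 to 122 mm above its underside. This point is its centre, 61 mm above its underside; z is its upright axis. Best gripped from above by its cap. About 200 g
- square_c (a point): the square white plastic bottle with round white cap: 116 mm tall; body 46 by 46 mm (sides along its x and y) up to 70 mm, shoulder narrowing to a 24 mm neck at 84 mm, round cap 28 mm across from 90 to 116 mm above its underside. This point is its centre, 58 mm above its underside; z is its upright axis. Best gripped from above by its cap. About 180 g
- flask_c (a point): the conical clear-glass flask with cork stopper: 122 mm tall; base 58 mm across, narrowing evenly to 26 mm at 76 mm; from there up straight neck and stopper of 26 mm across to 122 mm above its underside. This point is its centre, 61 mm above its underside; z is its upright axis. Best gripped from above by neck and stopper. About 180 g
- rack: the grey plastic reagent tray in front of the robot, fixed to the bench: 170 mm (its x) by 220 mm (its y), wall 5 mm thick and 16 mm high, flat inner floor 6 mm above the bench. Origin on the bench under its middle; x points to its back (away from the robot), z up. At the start jar and three containers stand on its floor: the jar at the back middle, one container left of it, one right, one in front; which one is where differs
- side: the bare steel drip tray beside the grey tray (left or right of it differs), fixed: 260 mm (its x) by 135 mm (its y), wall 4 mm thick and 12 mm high, flat inner floor 6 mm above the bench. Empty at the start; it has room for three containers in a row along its x, 75 mm apart. Origin on the bench under its middle; z up
- pan (a point): centre of the top face of the round steel pan, 120 mm across, of the white electronic balance on the other side of the grey tray, fixed. This face is 54 mm above the bench and rigid; z up, the balance's readout lies to its -x. The jar is to stand here
- beaker_c (a point): bystander: empty clear-glass beaker, 68 mm across, 85 mm tall, standing beyond the trays; this point is its centre, 42 mm up. Not to be moved
- mortar_c (a point): bystander: white ceramic mortar bowl, 86 mm across, 50 mm tall, standing beyond the trays; this point is its centre, 25 mm up. Not to be moved
- pen_c (a point): bystander: blue pencil, 175 mm long (its y), 8 mm thick, lying on the bench between the robot and the grey tray; this point is its centre. Not to be moved

How it is judged:
On the way, in this order (a step that is already met when the one before it is completed fails the run):
1. all three containers stand upright on the drip tray, the jar still in the grey tray (x of amber_c in the frame of side between -0.12 and 0.12 m and y of amber_c in the frame of side between -0.057 and 0.057 m and z of each of amber_c, flask_c in the frame of side below 0.077 m and angle between each of amber_c, square_c, flask_c's own z axis and vertical below 0.12 rad and linear speed of each of amber, square, flask below 0.02 m/s and x of square_c in the frame of side between -0.12 and 0.12 m and y of square_c in the frame of side between -0.057 and 0.057 m and z of square_c in the frame of side below 0.074 m and x of flask_c in the frame of side between -0.12 and 0.12 m and y of flask_c in the frame of side between -0.057 and 0.057 m and x of jar_c in the frame of rack between -0.08 and 0.08 m and y of jar_c in the frame of rack between -0.105 and 0.105 m and z of jar_c in the frame of rack below 0.05 m), for 0.2 s.
2. the jar stands in the middle of the balance's pan, the three containers still on the drip tray (x of amber_c in the frame of side between -0.12 and 0.12 m and y of amber_c in the frame of side between -0.057 and 0.057 m and z of each of amber_c, flask_c in the frame of side below 0.077 m and angle between each of amber_c, square_c, flask_c, jar_c's own z axis and vertical below 0.12 rad and linear speed of each of amber, square, flask, jar below 0.02 m/s and x of square_c in the frame of side between -0.12 and 0.12 m and y of square_c in the frame of side between -0.057 and 0.057 m and z of square_c in the frame of side below 0.074 m and x of flask_c in the frame of side between -0.12 and 0.12 m and y of flask_c in the frame of side between -0.057 and 0.057 m and horizontal distance between jar_c and pan below 0.015 m and z of jar_c in the frame of pan between 0.022 and 0.034 m), for 0.2 s.
At the end, for the whole second after the job is handed in: the jar stands upright and at rest on the pan, its axis within 15 mm of the pan's centre; each of the three containers stands upright and at rest within 15 mm of where it stood at the start; beaker, mortar and pencil within 20 mm of their starting places (horizontal distance between jar_c and pan below 0.015 m and z of jar_c in the frame of pan between 0.022 and 0.034 m and angle between each of jar_c, amber_c, square_c, flask_c's own z axis and vertical below 0.12 rad and linear speed of each of jar, amber, square, flask below 0.02 m/s and distance of each of amber_c, square_c, flask_c from where it was at the start of the episode below 0.015 m and distance of each of beaker_c, mortar_c, pen_c from where it was at the start of the episode below 0.02 m); the robot touches nothing.
It fails at once if the jar or a container is tipped over (leans more than about 35 degrees) (angle between any of jar_c, amber_c, square_c, flask_c's own z axis and vertical above 0.6 rad).
It fails at once if beaker, mortar or pencil is moved by more than 20 mm (distance of any of beaker_c, mortar_c, pen_c from where it was at the start of the episode above 0.02 m).
It also fails if it takes over 131 s, if anything falls off the work surface, if the arm or the gripper's body presses on something with over 40 N, if the wrist force passes 120 N, or if a joint passes its speed limit or range.

## Working session

There is one attempt and no reset: what is moved stays moved. The work goes in short steps, Python scripts to look and compute and a shell command to move; the robot and the scene stay as the last step left them, time stands still between calls to the robot, and variables do not carry over. Pictures are saved under pics/ and viewed, and the job is handed in when it is done.

```bash
ls; mkdir -p pics; python3 - <<'E'
from plant import robot, imaging
import cv2,numpy as np
s=robot.read_state(); print({k:np.round(v,4).tolist() for k,v in s.items()})
for n in ["side","top","wrist"]:
    c=imaging.read_camera(n); cv2.imwrite(f"pics/{n}0.png",c["color"][...,::-1]); np.savez(f"{n}0.npz",**c)
    print(n,{k:np.round(v,3).tolist() for k,v in c.items() if k not in("color","depth")})
E
```

```text
pics
{'t': 0.0, 'q': [-1.3744, 0.1312, 1.4893, 0.0, 1.523, -0.0854], 'dq': [0.0002, -0.0007, -0.0013, -0.0008, 0.0001, 0.001], 'joint_torque': [-0.0022, -55.9844, -49.1765, 0.0764, 0.0352, -0.0002], 'tool_pos': [0.1668, -0.5761, 0.4037], 'orientation': [-1.3282, 1.0001, -0.9978], 'force': [-0.2399, 0.0323, -0.3805], 'wrist_torque': [-0.0322, 0.0316, 0.0315], 'opening': 0.0929}
side {'fx': 449.637, 'fy': 449.637, 'cx': 321.821, 'cy': 193.096, 'rvec': [0.47, -2.627, 1.336], 'tvec': [0.552, 0.186, 1.005]}
top {'fx': 446.258, 'fy': 446.258, 'cx': 323.716, 'cy': 202.031, 'rvec': [2.191, -2.153, 0.087], 'tvec': [-0.0, 0.593, 0.984]}
wrist {'fx': 311.93, 'fy': 311.93, 'cx': 320.201, 'cy': 196.464, 'tool_from_camera': [[1.0, -0.001, -0.0, 0.001], [0.0, -0.243, 0.97, 0.019], [-0.001, -0.97, -0.243, 0.066], [0.0, 0.0, 0.0, 1.0]]}
```

View pics/top0.png

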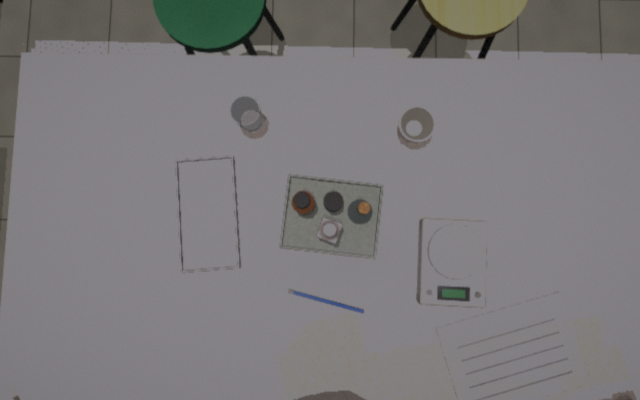

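View pics/side0.png

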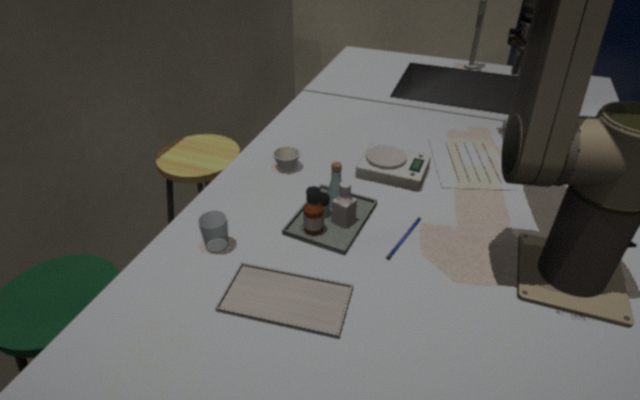

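```bash
python3 - <<'E'
from plant import robot
from scipy.spatial.transform import Rotation as R
print(R.from_rotvec(robot.read_state()["orientation"]).as_matrix().round(3))
E
```

```text
[[ 0.278 -0.     0.961]
 [-0.961  0.001  0.278]
 [-0.001 -1.     0.   ]]
```

The top view shows, left to right in the grey tray: amber (303,202), jar (333,202), flask (361,210), with square (330,230) in front. The drip tray is at left around (208,214), and the pan at right around (456,251). I'll enlarge the crops next.

```bash
python3 - <<'E'
import cv2,numpy as np
im=cv2.imread("pics/top0.png")
a=im[170:265,275:390]; cv2.imwrite("pics/t_rack.png",cv2.convertScaleAbs(cv2.resize(a,None,fx=6.5,fy=6.2,interpolation=cv2.INTER_CUBIC),alpha=1.3))
a=im[150:280,170:250]; b=im[210:310,410:495]
cv2.imwrite("pics/t_side.png",cv2.resize(a,None,fx=4,fy=4,interpolation=cv2.INTER_CUBIC))
cv2.imwrite("pics/t_pan.png",cv2.convertScaleAbs(cv2.resize(b,None,fx=6,fy=6,interpolation=cv2.INTER_CUBIC),alpha=1.2))
d=np.load("top0.npz"); R=cv2.Rodrigues(d["rvec"])[0]; print((-R.T@d["tvec"]).round(3)); print(R.round(3)); 
for (u,v) in [(303,202),(333,202),(330,230),(361,210),(363,208),(456,251),(208,214),(245,108),(417,124),(327,301)]: print(u,v,d["depth"][v-1:v+2,u-1:u+2].round(3).tolist())
E
```

```text
[5.040e-01 1.000e-03 1.032e+00]
[[ 0.018 -1.    -0.008]
 [-0.996 -0.017 -0.088]
 [ 0.088  0.009 -0.996]]
303 202 [[0.9079999923706055, 0.9110000133514404, 0.9100000262260437], [0.9120000004768372, 0.9110000133514404, 0.9089999794960022], [0.9120000004768372, 0.9110000133514404, 0.9110000133514404]]
333 202 [[0.9739999771118164, 0.972000002861023, 0.9760000109672546], [0.9750000238418579, 0.9739999771118164, 0.9760000109672546], [0.9769999980926514, 0.9729999899864197, 0.9750000238418579]]
330 230 [[0.9110000133514404, 0.9110000133514404, 0.9079999923706055], [0.9110000133514404, 0.9110000133514404, 0.9089999794960022], [0.9079999923706055, 0.9089999794960022, 0.9079999923706055]]
361 210 [[0.9079999923706055, 0.9089999794960022, 0.9049999713897705], [0.906000018119812, 0.9070000052452087, 0.906000018119812], [0.906000018119812, 0.9049999713897705, 0.902999997138977]]
363 208 [[0.9079999923706055, 0.9079999923706055, 0.9079999923706055], [0.9100000262260437, 0.9089999794960022, 0.9070000052452087], [0.9049999713897705, 0.9079999923706055, 0.9039999842643738]]
456 251 [[0.9729999899864
[... 240 characters left out ...]
31000018119812, 1.0290000438690186, 1.034000039100647], [1.0299999713897705, 1.031000018119812, 1.0329999923706055]]
245 108 [[1.0299999713897705, 1.031999945640564, 1.0360000133514404], [1.0360000133514404, 1.0329999923706055, 1.0369999408721924], [1.0399999618530273, 1.0399999618530273, 1.0420000553131104]]
417 124 [[1.0460000038146973, 1.0429999828338623, 1.0460000038146973], [1.0470000505447388, 1.0429999828338623, 1.0440000295639038], [1.0420000553131104, 1.0420000553131104, 1.0460000038146973]]
327 301 [[1.0110000371932983, 1.0130000114440918, 1.0149999856948853], [1.0110000371932983, 1.0089999437332153, 1.0089999437332153], [1.0069999694824219, 1.0080000162124634, 1.0099999904632568]]
```

View pics/t_rack.png

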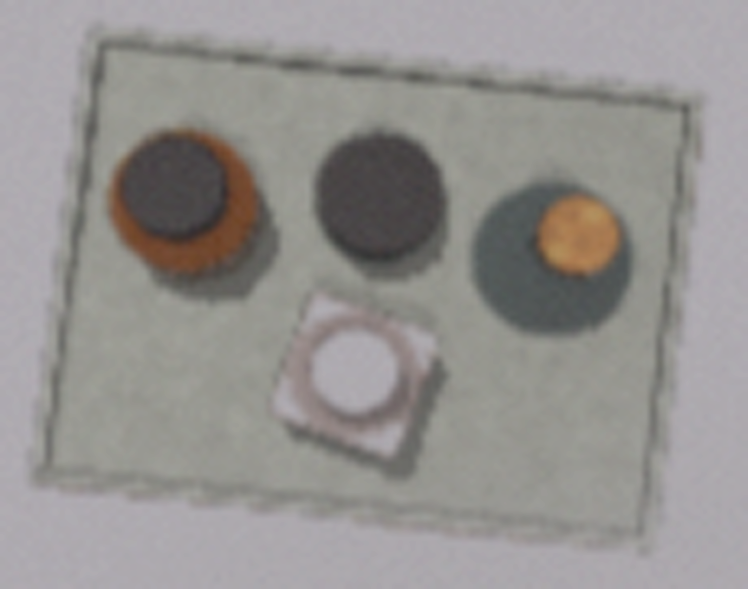

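View pics/t_side.png

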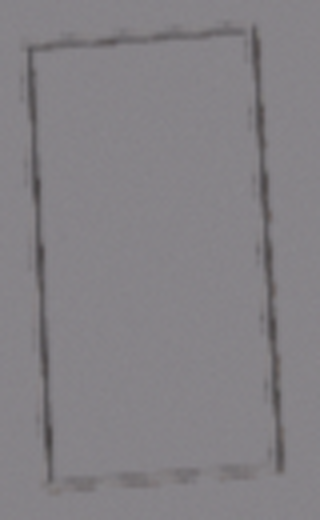

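View pics/t_pan.png

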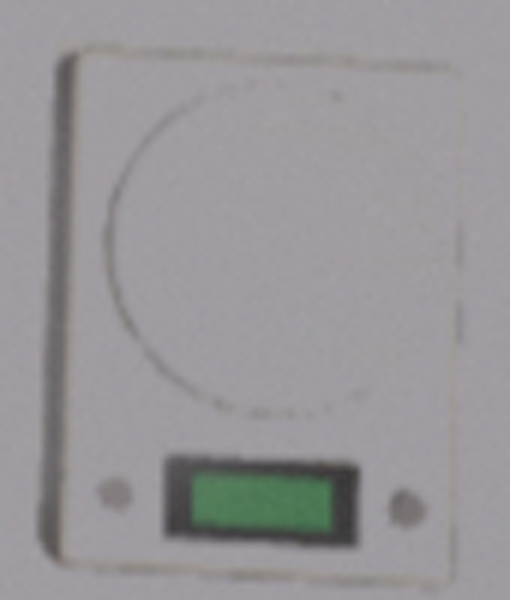

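```bash
cat > h.py <<'E'
import numpy as np,cv2
from scipy.spatial.transform import Rotation as Ro
def ray(c,uv,z):
    "pixel -> world point on plane z, fixed cam"
    R=cv2.Rodrigues(np.array(c["rvec"]))[0]; C=-R.T@c["tvec"]
    d=R.T@np.array([(uv[0]-c["cx"])/c["fx"],(uv[1]-c["cy"])/c["fy"],1])
    return C+d*(z-C[2])/d[2]
def wray(c,st,uv,z):
    T=np.array(c["tool_from_camera"]); Rw=Ro.from_rotvec(st["orientation"]).as_matrix()
    R=Rw@T[:3,:3]; C=Rw@T[:3,3]+st["tool_pos"]
    d=R@np.array([(uv[0]-c["cx"])/c["fx"],(uv[1]-c["cy"])/c["fy"],1])
    return C+d*(z-C[2])/d[2]
E
python3 - <<'E'
from h import *
d=np.load("top0.npz")
rk=lambda p:(275+p[0]/6.5-.42,170+p[1]/6.2-.42)
sd=lambda p:(170+p[0]/4-.375,150+p[1]/4-.375)
pn=lambda p:(410+p[0]/6-.42,210+p[1]/6-.42)
for n,p,z in [("amber",(173,186),.128),("jar",(381,196),.062),("flask",(579,235),.128),("square",(356,373),.122)]+[("rackc",q,.012) for q in [(103,42),(690,104),(643,535),(48,468)]]: print(n,ray(d,rk(p),z).round(4))
# flask base centre, amber body
print("flaskbase",ray(d,rk((552,258)),.006).round(4))
S=[ray(d,sd(q),.010) for q in [(30,47),(255,28),(280,470),(50,482)]]; print(np.round(S,4)); print("side c",np.mean(S,0).round(4), np.linalg.norm(S[0]-S[1]),np.linalg.norm(S[0]-S[3]), "x axis yaw",np.degrees(np.arctan2(*((S[0]+S[1]-S[2]-S[3])[1::-1]))))
print("pan",ray(d,pn((274,249)),.054).round(4), ray(d,pn((107,249)),.054).round(4))
for p in [(75,48),(458,68),(452,584),(62,562)]: print(ray(d,pn(p),.05).round(4))
for u,v,z in [(290,291,.004),(363,311,.004),(245,108,.085),(417,124,.05)]: print(ray(d,(u,v),z).round(3))
E
```

```text
amber [0.5883 0.0551 0.128 ]
jar [ 0.5921 -0.0109  0.062 ]
flask [ 0.5744 -0.0721  0.128 ]
square [ 0.5282 -0.0033  0.122 ]
rackc [0.6525 0.0881 0.012 ]
rackc [ 0.6328 -0.1202  0.012 ]
rackc [ 0.4737 -0.1049  0.012 ]
rackc [0.4944 0.1035 0.012 ]
flaskbase [ 0.5751 -0.0725  0.006 ]
[[0.6835 0.3525 0.01  ]
 [0.6968 0.222  0.01  ]
 [0.4427 0.1987 0.01  ]
 [0.4336 0.3294 0.01  ]]
side c [0.5642 0.2756 0.01  ] 0.1311669874179134 0.2509803178546237 x axis yaw 5.261642581038415
pan [ 0.4885 -0.278   0.054 ] [ 0.4874 -0.2176  0.054 ]
[ 0.5604 -0.207   0.05  ]
[ 0.5555 -0.3468  0.05  ]
[ 0.3697 -0.342   0.05  ]
[ 0.3749 -0.202   0.05  ]
[0.391 0.083 0.004]
[ 0.349 -0.083  0.004]
[0.79  0.184 0.085]
[ 0.77  -0.196  0.05 ]
```

```bash
python3 -m inch '[{"twist":0.14},{"twist":0.141},{"x":-20,"z":14},{"x":-41,"z":28},{"x":-41,"z":28},{"x":-41,"z":28},{"x":-41,"z":28},{"x":-41,"z":28},{"x":-41,"z":28},{"x":-41,"z":28},{"x":-41,"z":28},{"x":-41,"z":28}]'
```

```text
$[0]: bad value
```

```bash
python3 -m inch '[{"x":0,"y":0,"z":0,"twist":0.14},{"x":0,"y":0,"z":0,"twist":0.141},{"x":-20,"y":0,"z":14,"twist":0},{"x":-41,"y":0,"z":28,"twist":0},{"x":-41,"y":0,"z":28,"twist":0},{"x":-41,"y":0,"z":28,"twist":0},{"x":-41,"y":0,"z":28,"twist":0},{"x":-41,"y":0,"z":28,"twist":0},{"x":-41,"y":0,"z":28,"twist":0},{"x":-41,"y":0,"z":28,"twist":0},{"x":-41,"y":0,"z":28,"twist":0},{"x":-41,"y":0,"z":28,"twist":0}]'
```

```text
t: 1.35
tool_pos: [0.4332, -0.1852, 0.4047]
orientation: [-1.209, 1.208, -1.209]
force: [-0.2, -1.5, 0.5]
opening: 0.0931
```

```bash
python3 -m inch '[{"x":-37,"y":0,"z":25,"twist":0},{"x":-37,"y":0,"z":25,"twist":0},{"x":-37,"y":0,"z":25,"twist":0},{"x":-37,"y":0,"z":25,"twist":0},{"x":-37,"y":0,"z":25,"twist":0},{"x":0,"y":0,"z":0,"twist":0},{"x":0,"y":0,"z":0,"twist":0}]' 0.3
python3 - <<'E'
from plant import robot, imaging
import cv2,numpy as np
s=robot.read_state();c=imaging.read_camera("wrist"); cv2.imwrite("pics/w1.png",c["color"][...,::-1]); np.savez("w1.npz",**c,orientation=s["orientation"],tool_pos=s["tool_pos"])
print(s["tool_pos"],s["opening"])
E
```

```text
t: 2.05
tool_pos: [0.5575, -0.0011, 0.404]
orientation: [-1.212, 1.208, -1.206]
force: [-0.5, -0.6, 0.1]
opening: 0.0605
[ 0.55754449 -0.00108746  0.40398611] 0.060514580765651665
```

View pics/w1.png

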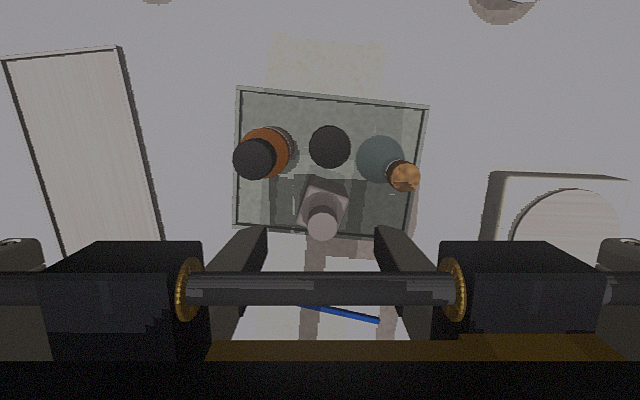

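The wrist view shows cap tops: amber (254,159), jar (330,147), flask (404,176), square (322,222). The pan is at right, partly hidden. I'll check these against the top-camera positions.

```bash
python3 - <<'E'
from h import *
d=dict(np.load("w1.npz"))
for n,p,z in [("amber",(254,159),.128),("jar",(330,147),.062),("flask",(404,176),.128),("square",(322,222),.122),("ra",(237,87),.016),("rb",(428,105),.016),("sideR",(120,47),.012),("sideL",(3,60),.012)]: print(n,wray(d,d,p,z).round(4))
im=cv2.imread("pics/w1.png")[80:260,220:440]; cv2.imwrite("pics/w1c.png",cv2.resize(im,None,fx=3.5,fy=3.3,interpolation=cv2.INTER_CUBIC))
E
```

```text
amber [0.591  0.0525 0.128 ]
jar [ 0.595  -0.0121  0.062 ]
flask [ 0.5771 -0.0721  0.128 ]
square [ 0.5344 -0.0038  0.122 ]
ra [0.6574 0.0913 0.016 ]
rb [ 0.6384 -0.1244  0.016 ]
sideR [0.6992 0.2183 0.012 ]
sideL [0.6856 0.3503 0.012 ]
```

View pics/w1c.png

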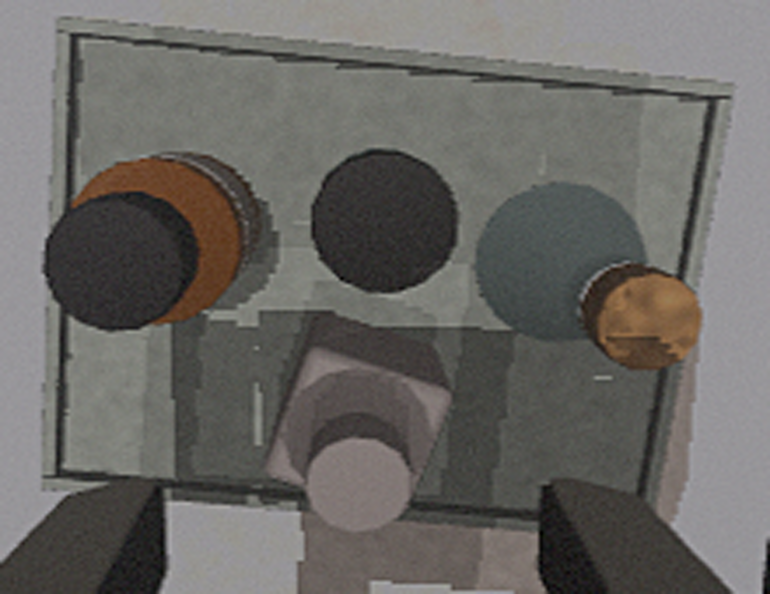

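```bash
python3 -m inch '[{"x":-28,"y":0,"z":16,"twist":0},{"x":-27,"y":15,"z":15,"twist":0},{"x":0,"y":38,"z":0,"twist":0},{"x":0,"y":38,"z":0,"twist":0},{"x":0,"y":32,"z":0,"twist":0},{"x":0,"y":0,"z":0,"twist":0},{"x":0,"y":0,"z":0,"twist":0},{"x":0,"y":0,"z":0,"twist":0}]' 0.3
```

```text
t: 2.9
tool_pos: [0.5893, 0.0523, 0.2846]
orientation: [-1.206, 1.206, -1.211]
force: [0.5, 0.0, -0.4]
opening: 0.0603
```

```bash
python3 -m inch '[{"x":-2,"y":3,"z":0,"twist":0},{"x":0,"y":0,"z":0,"twist":0},{"x":0,"y":0,"z":0,"twist":0},{"x":0,"y":0,"z":0,"twist":0},{"x":0,"y":0,"z":0,"twist":0},{"x":0,"y":0,"z":0,"twist":0},{"x":0,"y":0,"z":0,"twist":0}]' -1 25
```

```text
t: 3.6
tool_pos: [0.5885, 0.0551, 0.2792]
orientation: [-1.209, 1.208, -1.209]
force: [-0.3, 1.2, 4.6]
opening: 0.0338
```

```bash
python3 -m inch '[{"x":0,"y":-15,"z":0,"twist":0},{"x":0,"y":-35,"z":0,"twist":0},{"x":-12,"y":-20,"z":4,"twist":0},{"x":-30,"y":0,"z":7,"twist":0},{"x":-40,"y":0,"z":10,"twist":0},{"x":-40,"y":0,"z":10,"twist":0},{"x":-40,"y":0,"z":10,"twist":0},{"x":-35,"y":0,"z":10,"twist":0},{"x":-20,"y":0,"z":0,"twist":0},{"x":-10,"y":0,"z":0,"twist":0},{"x":0,"y":0,"z":0,"twist":0},{"x":0,"y":0,"z":0,"twist":0}]'
```

```text
t: 4.8
tool_pos: [0.6391, 0.2809, 0.3487]
orientation: [-1.21, 1.209, -1.209]
force: [-1.4, -0.5, -2.6]
opening: 0.0338
```

```bash
python3 -m inch '[{"x":0,"y":30,"z":0,"twist":0},{"x":0,"y":25,"z":0,"twist":0},{"x":0,"y":9,"z":0,"twist":0},{"x":0,"y":4,"z":0,"twist":0},{"x":0,"y":1,"z":0,"twist":0},{"x":0,"y":0,"z":0,"twist":0},{"x":0,"y":0,"z":0,"twist":0}]'
```

```text
t: 5.5
tool_pos: [0.6397, 0.2821, 0.2815]
orientation: [-1.207, 1.207, -1.209]
force: [-0.3, 0.1, -3.1]
opening: 0.0334
```

```bash
python3 -m inch '[{"x":0,"y":1,"z":0,"twist":0},{"x":0,"y":1,"z":0,"twist":0},{"x":0,"y":0,"z":0,"twist":0}]'; python3 -c "
from plant import robot
s=robot.read_state();print(s['tool_pos'],s['force'])"
```

```text
t: 5.8
tool_pos: [0.6396, 0.2823, 0.2792]
orientation: [-1.208, 1.207, -1.209]
force: [-1.1, -0.5, 4.7]
opening: 0.0335
[0.63956149 0.28231592 0.2792039 ] [-1.12986715 -0.45444308  4.73470183]
```

Contact at z = 0.279, the same as at the pick. Opening and raising.

```bash
python3 -m inch '[{"x":0,"y":0,"z":0,"twist":0},{"x":0,"y":0,"z":0,"twist":0},{"x":0,"y":0,"z":0,"twist":0},{"x":0,"y":0,"z":0,"twist":0},{"x":0,"y":-15,"z":0,"twist":0},{"x":0,"y":-30,"z":0,"twist":0},{"x":0,"y":-25,"z":0,"twist":0},{"x":0,"y":0,"z":0,"twist":0},{"x":0,"y":0,"z":0,"twist":0}]' 0.3
python3 - <<'E'
from plant import robot, imaging
import cv2,numpy as np
s=robot.read_state();c=imaging.read_camera("wrist"); cv2.imwrite("pics/w2.png",c["color"][...,::-1]); 
print(s["tool_pos"],s["opening"])
E
```

```text
t: 6.7
tool_pos: [0.6395, 0.2821, 0.3496]
orientation: [-1.207, 1.207, -1.209]
force: [-0.3, 0.7, -0.5]
opening: 0.0603
[0.63951482 0.28213325 0.34964103] 0.06026890633455744
```

View pics/w2.png

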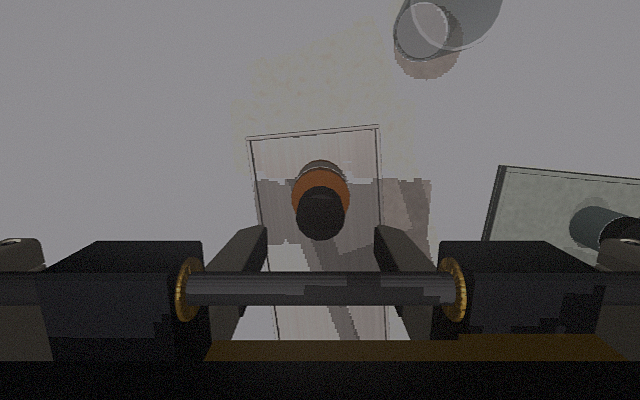

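Amber stands upright in the drip tray at (320,195). Next is the square bottle.

```bash
python3 -m inch '[{"x":20,"y":0,"z":-10,"twist":0},{"x":40,"y":0,"z":-16,"twist":0},{"x":45,"y":0,"z":-16,"twist":0},{"x":45,"y":0,"z":-16,"twist":0},{"x":45,"y":0,"z":-16,"twist":0},{"x":45,"y":0,"z":-16,"twist":0},{"x":30,"y":0,"z":-13,"twist":0},{"x":15,"y":0,"z":-7,"twist":0},{"x":0,"y":20,"z":0,"twist":0},{"x":0,"y":30,"z":0,"twist":0},{"x":0,"y":20,"z":0,"twist":0},{"x":0,"y":0,"z":0,"twist":0}]'
```

```text
t: 7.95
tool_pos: [0.5276, -0.0024, 0.2734]
orientation: [-1.215, 1.215, -1.204]
force: [-0.5, -0.2, 0.2]
opening: 0.0606
```

```bash
python3 -m inch '[{"x":0,"y":0,"z":0,"twist":0},{"x":0,"y":0,"z":0,"twist":0},{"x":0,"y":0,"z":0,"twist":0},{"x":0,"y":0,"z":0,"twist":0},{"x":0,"y":0,"z":0,"twist":0},{"x":0,"y":0,"z":0,"twist":0},{"x":0,"y":0,"z":0,"twist":0}]' -1 25
```

```text
t: 8.65
tool_pos: [0.5298, -0.003, 0.2786]
orientation: [-1.208, 1.208, -1.209]
force: [-0.3, 1.1, 5.9]
opening: 0.0277
```

```bash
python3 -m inch '[{"x":0,"y":-15,"z":0,"twist":0},{"x":0,"y":-35,"z":0,"twist":0},{"x":-12,"y":-20,"z":-3,"twist":0},{"x":-30,"y":0,"z":-7,"twist":0},{"x":-45,"y":0,"z":-7,"twist":0},{"x":-45,"y":0,"z":-7,"twist":0},{"x":-45,"y":0,"z":-7,"twist":0},{"x":-45,"y":0,"z":-6,"twist":0},{"x":-30,"y":0,"z":-3,"twist":0},{"x":-20,"y":0,"z":0,"twist":0},{"x":0,"y":0,"z":0,"twist":0},{"x":0,"y":0,"z":0,"twist":0}]'
python3 -m inch '[{"x":0,"y":30,"z":0,"twist":0},{"x":0,"y":25,"z":0,"twist":0},{"x":0,"y":9,"z":0,"twist":0},{"x":0,"y":3,"z":0,"twist":0},{"x":0,"y":1,"z":0,"twist":0},{"x":0,"y":1,"z":0,"twist":0},{"x":0,"y":0,"z":0,"twist":0}]'
```

```text
t: 9.85
tool_pos: [0.489, 0.2689, 0.3477]
orientation: [-1.211, 1.208, -1.208]
force: [0.6, 1.1, -2.7]
opening: 0.0275
t: 10.55
tool_pos: [0.4897, 0.269, 0.28]
orientation: [-1.208, 1.208, -1.209]
force: [-0.0, -0.2, -3.1]
opening: 0.0277
```

```bash
python3 -m inch '[{"x":0,"y":1,"z":0,"twist":0},{"x":0,"y":1,"z":0,"twist":0},{"x":0,"y":0,"z":0,"twist":0}]'
```

```text
t: 10.85
tool_pos: [0.4897, 0.2693, 0.2786]
orientation: [-1.207, 1.207, -1.209]
force: [-1.3, -0.4, 7.1]
opening: 0.0274
```

```bash
python3 -m inch '[{"x":0,"y":0,"z":0,"twist":0},{"x":0,"y":0,"z":0,"twist":0},{"x":0,"y":0,"z":0,"twist":0},{"x":0,"y":0,"z":0,"twist":0},{"x":0,"y":-15,"z":0,"twist":0},{"x":0,"y":-30,"z":0,"twist":0},{"x":0,"y":-25,"z":0,"twist":0},{"x":0,"y":0,"z":0,"twist":0}]' 0.3
python3 -m inch '[{"x":21,"y":0,"z":6,"twist":0},{"x":45,"y":0,"z":10,"twist":0},{"x":45,"y":0,"z":12,"twist":0},{"x":45,"y":0,"z":12,"twist":0},{"x":45,"y":0,"z":12,"twist":0},{"x":45,"y":0,"z":12,"twist":0},{"x":45,"y":0,"z":12,"twist":0},{"x":30,"y":0,"z":8,"twist":0},{"x":20,"y":0,"z":2,"twist":0},{"x":0,"y":0,"z":0,"twist":0},{"x":0,"y":0,"z":0,"twist":0}]'
```

```text
t: 11.65
tool_pos: [0.4906, 0.2695, 0.3526]
orientation: [-1.202, 1.205, -1.21]
force: [0.1, 0.5, 0.7]
opening: 0.0605
t: 12.75
tool_pos: [0.5753, -0.0721, 0.3465]
orientation: [-1.209, 1.21, -1.209]
force: [0.4, 1.3, -0.0]
opening: 0.0603
```

```bash
python3 -m inch '[{"x":0,"y":20,"z":0,"twist":0},{"x":0,"y":30,"z":0,"twist":0},{"x":0,"y":17,"z":0,"twist":0},{"x":0,"y":0,"z":0,"twist":0},{"x":0,"y":0,"z":0,"twist":0}]'
python3 -m inch '[{"x":0,"y":0,"z":0,"twist":0},{"x":0,"y":0,"z":0,"twist":0},{"x":0,"y":0,"z":0,"twist":0},{"x":0,"y":0,"z":0,"twist":0},{"x":0,"y":0,"z":0,"twist":0},{"x":0,"y":0,"z":0,"twist":0},{"x":0,"y":0,"z":0,"twist":0}]' -1 25
```

```text
t: 13.25
tool_pos: [0.5754, -0.071, 0.28]
orientation: [-1.21, 1.208, -1.207]
force: [-0.6, -0.1, 0.5]
opening: 0.0604
t: 13.95
tool_pos: [0.5756, -0.0721, 0.2801]
orientation: [-1.209, 1.208, -1.209]
force: [-1.0, -0.2, 2.0]
opening: 0.0255
```

```bash
python3 -m inch '[{"x":0,"y":-15,"z":0,"twist":0},{"x":0,"y":-40,"z":0,"twist":0},{"x":0,"y":-35,"z":0,"twist":0},{"x":-18,"y":-10,"z":0,"twist":0},{"x":-40,"y":0,"z":-2,"twist":0},{"x":-45,"y":0,"z":-2,"twist":0},{"x":-45,"y":0,"z":-2,"twist":0},{"x":-45,"y":0,"z":-2,"twist":0},{"x":-45,"y":0,"z":-2,"twist":0},{"x":-45,"y":0,"z":-2,"twist":0},{"x":-40,"y":0,"z":0,"twist":0},{"x":-25,"y":0,"z":0,"twist":0}]'
python3 -m inch '[{"x":0,"y":0,"z":0,"twist":0},{"x":0,"y":0,"z":0,"twist":0},{"x":0,"y":0,"z":0,"twist":0}]'
```

```text
t: 15.15
tool_pos: [0.5623, 0.2789, 0.3803]
orientation: [-1.21, 1.208, -1.206]
force: [0.6, -0.4, -2.7]
opening: 0.0253
t: 15.45
tool_pos: [0.5633, 0.2751, 0.3799]
orientation: [-1.21, 1.209, -1.209]
force: [0.6, 0.3, -3.3]
opening: 0.0257
```

```bash
python3 -m inch '[{"x":0,"y":30,"z":0,"twist":0},{"x":0,"y":35,"z":0,"twist":0},{"x":0,"y":22,"z":0,"twist":0},{"x":0,"y":8,"z":0,"twist":0},{"x":0,"y":3,"z":0,"twist":0},{"x":0,"y":1,"z":0,"twist":0},{"x":0,"y":0,"z":0,"twist":0},{"x":0,"y":0,"z":0,"twist":0}]'
```

```text
t: 16.25
tool_pos: [0.5638, 0.2761, 0.2824]
orientation: [-1.207, 1.207, -1.209]
force: [-0.3, 0.5, -2.0]
opening: 0.0257
```

```bash
python3 -m inch '[{"x":0,"y":1,"z":0,"twist":0},{"x":0,"y":1,"z":0,"twist":0},{"x":0,"y":0,"z":0,"twist":0}]'
```

```text
t: 16.55
tool_pos: [0.5636, 0.2762, 0.2801]
orientation: [-1.208, 1.208, -1.209]
force: [-1.7, -1.3, 4.1]
opening: 0.0254
```

```bash
python3 -m inch '[{"x":0,"y":0,"z":0,"twist":0},{"x":0,"y":0,"z":0,"twist":0},{"x":0,"y":0,"z":0,"twist":0},{"x":0,"y":0,"z":0,"twist":0},{"x":0,"y":-15,"z":0,"twist":0},{"x":0,"y":-35,"z":0,"twist":0},{"x":0,"y":-20,"z":0,"twist":0},{"x":0,"y":0,"z":0,"twist":0}]' 0.3
python3 -m inch '[{"x":20,"y":0,"z":2,"twist":0},{"x":40,"y":0,"z":4,"twist":0},{"x":45,"y":0,"z":5,"twist":0},{"x":45,"y":0,"z":5,"twist":0},{"x":45,"y":0,"z":5,"twist":0},{"x":45,"y":0,"z":5,"twist":0},{"x":30,"y":0,"z":3,"twist":0},{"x":18,"y":0,"z":0,"twist":0},{"x":0,"y":0,"z":0,"twist":0},{"x":0,"y":0,"z":0,"twist":0}]' 0.6
python3 - <<'E'
from plant import robot, imaging
import cv2,numpy as np
s=robot.read_state();c=imaging.read_camera("wrist"); cv2.imwrite("pics/w3.png",c["color"][...,::-1]); np.savez("w3.npz",**c,orientation=s["orientation"],tool_pos=s["tool_pos"])
c=imaging.read_camera("top");cv2.imwrite("pics/top3.png",cv2.resize(c["color"][130:330,160:500,::-1],None,fx=2.3,fy=2.3,interpolation=cv2.INTER_CUBIC)); 
print(s["tool_pos"],s["opening"])
E
```

```text
t: 17.35
tool_pos: [0.5644, 0.2765, 0.3545]
orientation: [-1.202, 1.204, -1.21]
force: [0.0, -0.6, 0.6]
opening: 0.0604
t: 18.35
tool_pos: [0.5922, -0.012, 0.3483]
orientation: [-1.209, 1.21, -1.209]
force: [0.2, -1.0, 0.0]
opening: 0.0746
[ 0.59221603 -0.01199457  0.34825003] 0.07459642441688069
```

View pics/w3.png

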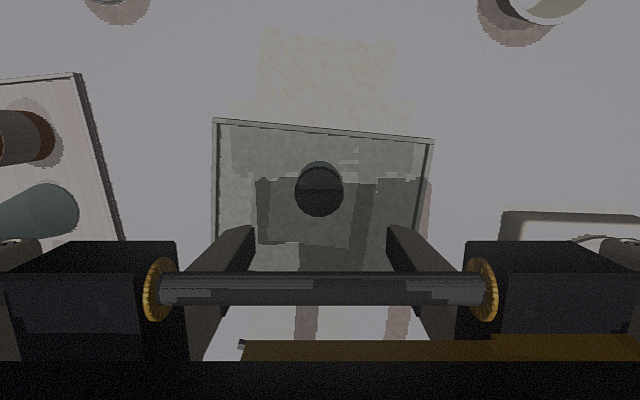

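View pics/top3.png

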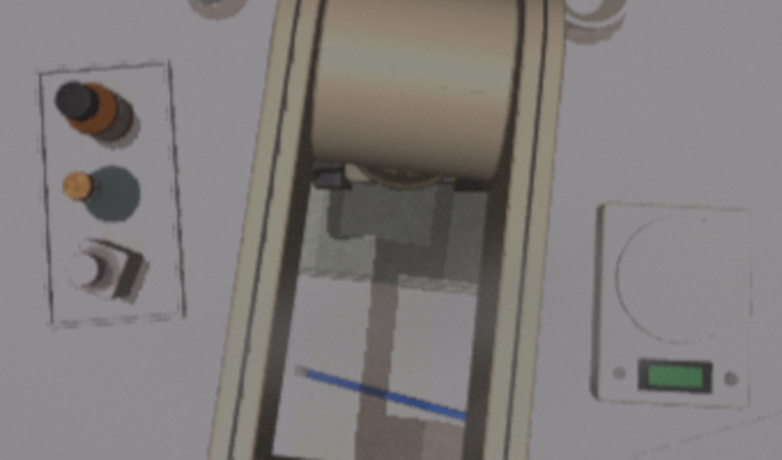

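The containers stand upright in the drip tray, seen in the top crop at (85,105), (105,190) and (105,268). The jar lid is at (319,190) in the wrist view, centred under the gripper. Descending to the jar.

```bash
python3 -m inch '[{"x":0,"y":20,"z":0,"twist":0},{"x":0,"y":40,"z":0,"twist":0},{"x":0,"y":40,"z":0,"twist":0},{"x":0,"y":28,"z":1,"twist":0},{"x":0,"y":12,"z":0,"twist":0},{"x":0,"y":0,"z":0,"twist":0},{"x":0,"y":0,"z":0,"twist":0}]'
python3 -m inch '[{"x":0,"y":0,"z":0,"twist":0},{"x":0,"y":0,"z":0,"twist":0},{"x":0,"y":0,"z":0,"twist":0},{"x":0,"y":0,"z":0,"twist":0},{"x":0,"y":0,"z":0,"twist":0},{"x":0,"y":0,"z":0,"twist":0},{"x":0,"y":0,"z":0,"twist":0}]' -1 20
```

```text
t: 19.15
tool_pos: [0.5941, -0.0115, 0.2102]
orientation: [-1.209, 1.207, -1.209]
force: [0.6, 0.8, 0.7]
opening: 0.0741
t: 19.85
tool_pos: [0.5937, -0.012, 0.2093]
orientation: [-1.209, 1.208, -1.209]
force: [-1.0, -0.3, 5.6]
opening: 0.0433
```

```bash
python3 -m inch '[{"x":0,"y":-15,"z":0,"twist":0},{"x":0,"y":-40,"z":0,"twist":0},{"x":0,"y":-45,"z":0,"twist":0},{"x":15,"y":-30,"z":-10,"twist":0},{"x":36,"y":-10,"z":-24,"twist":0},{"x":40,"y":0,"z":-28,"twist":0},{"x":40,"y":0,"z":-28,"twist":0},{"x":40,"y":0,"z":-28,"twist":0},{"x":40,"y":0,"z":-28,"twist":0},{"x":35,"y":0,"z":-18,"twist":0},{"x":20,"y":0,"z":-10,"twist":0},{"x":0,"y":0,"z":0,"twist":0}]'
python3 -m inch '[{"x":0,"y":0,"z":0,"twist":0},{"x":0,"y":0,"z":0,"twist":0}]'
python3 - <<'E'
from plant import robot, imaging
import cv2,numpy as np
s=robot.read_state();c=imaging.read_camera("wrist"); cv2.imwrite("pics/w4.png",c["color"][...,::-1]); np.savez("w4.npz",**c,orientation=s["orientation"],tool_pos=s["tool_pos"])
print(s["tool_pos"],s["opening"])
E
```

```text
t: 21.05
tool_pos: [0.418, -0.2804, 0.3493]
orientation: [-1.209, 1.211, -1.212]
force: [-0.0, 0.0, -1.4]
opening: 0.0434
t: 21.25
tool_pos: [0.42, -0.2774, 0.3489]
orientation: [-1.21, 1.208, -1.208]
force: [0.4, 0.2, -1.6]
opening: 0.0438
[ 0.41995145 -0.27740613  0.3488649 ] 0.04380442539498198
```

View pics/w4.png

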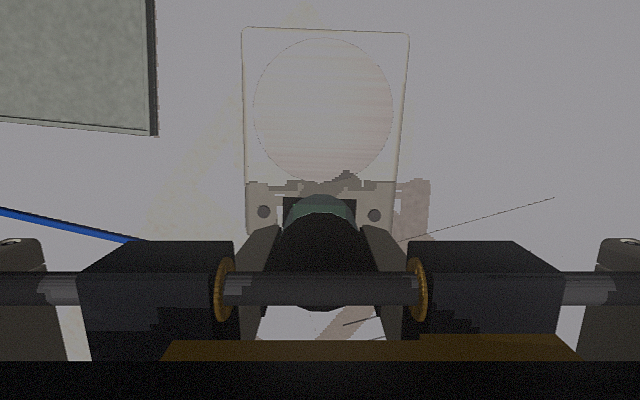

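The pan's outline runs from u 253 to 393 and v 38 to 182.

```bash
python3 - <<'E'
from h import *
d=dict(np.load("w4.npz"))
P=[wray(d,d,p,.054)[:2] for p in [(322,38),(322,182),(253,110),(393,110)]];print(np.round(P,4))
print((P[0]+P[1])/2,(P[2]+P[3])/2,np.linalg.norm(P[0]-P[1]),np.linalg.norm(P[2]-P[3]))
E
```

```text
[[ 0.5495 -0.2797]
 [ 0.4308 -0.2799]
 [ 0.4934 -0.221 ]
 [ 0.4934 -0.3403]]
[ 0.49019342 -0.2798119 ] [ 0.49340189 -0.28065384] 0.11869649831032321 0.11936277967019425
```

```bash
python3 -m inch '[{"x":1,"y":0,"z":20,"twist":0},{"x":1,"y":0,"z":30,"twist":0},{"x":0,"y":0,"z":20,"twist":0},{"x":0,"y":30,"z":0,"twist":0},{"x":0,"y":30,"z":0,"twist":0},{"x":0,"y":18,"z":0,"twist":0},{"x":0,"y":8,"z":0,"twist":0},{"x":0,"y":3,"z":0,"twist":0},{"x":0,"y":0,"z":0,"twist":0},{"x":0,"y":0,"z":0,"twist":0}]'
python3 -m inch '[{"x":0,"y":1,"z":0,"twist":0},{"x":0,"y":1,"z":0,"twist":0},{"x":0,"y":0,"z":0,"twist":0}]'
```

```text
t: 22.3
tool_pos: [0.4903, -0.2803, 0.2612]
orientation: [-1.209, 1.206, -1.21]
force: [0.1, 0.4, -0.8]
opening: 0.0438
t: 22.6
tool_pos: [0.4897, -0.2802, 0.258]
orientation: [-1.209, 1.208, -1.209]
force: [0.2, -0.8, -1.3]
opening: 0.0434
```

```bash
python3 -m inch '[{"x":0,"y":1,"z":0,"twist":0},{"x":0,"y":0,"z":0,"twist":0},{"x":0,"y":0,"z":0,"twist":0}]'
```

```text
t: 22.9
tool_pos: [0.4897, -0.2802, 0.2573]
orientation: [-1.21, 1.208, -1.209]
force: [-2.7, 1.4, 5.8]
opening: 0.0438
```

```bash
python3 -m inch '[{"x":0,"y":0,"z":0,"twist":0},{"x":0,"y":0,"z":0,"twist":0},{"x":0,"y":0,"z":0,"twist":0},{"x":0,"y":0,"z":0,"twist":0},{"x":0,"y":0,"z":0,"twist":0},{"x":0,"y":-15,"z":0,"twist":0},{"x":0,"y":-35,"z":0,"twist":0},{"x":0,"y":-35,"z":0,"twist":0},{"x":0,"y":-10,"z":-30,"twist":0},{"x":0,"y":0,"z":-40,"twist":0},{"x":0,"y":0,"z":0,"twist":0},{"x":0,"y":0,"z":0,"twist":0}]' 0.6
python3 - <<'E'
from plant import robot, imaging
import cv2,numpy as np
s=robot.read_state();c=imaging.read_camera("wrist"); cv2.imwrite("pics/w5.png",c["color"][...,::-1]); np.savez("w5.npz",**c,orientation=s["orientation"],tool_pos=s["tool_pos"])
print(s["tool_pos"],s["opening"])
E
```

```text
t: 24.1
tool_pos: [0.4192, -0.2803, 0.353]
orientation: [-1.209, 1.208, -1.211]
force: [-0.4, 0.5, -0.4]
opening: 0.0748
[ 0.41919709 -0.28026736  0.35302522] 0.07483771532358066
```

View pics/w5.png

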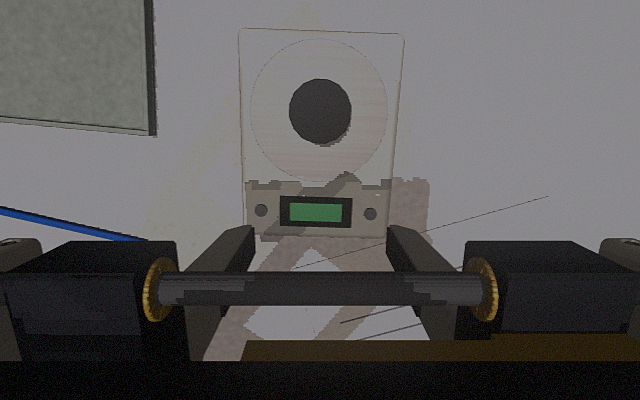

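```bash
python3 - <<'E'
from h import *
d=dict(np.load("w5.npz"))
P=[wray(d,d,p,.054)[:2] for p in [(319,39),(319,183),(250,110),(388,110)]]
print((P[0]+P[1])/2,(P[2]+P[3])/2, wray(d,d,(320,111),.110))
E
```

```text
[ 0.48912429 -0.28066283] [ 0.49320529 -0.28068659] [ 0.49105177 -0.28150925  0.11      ]
```

The jar stands about 2 mm from the pan's centre, upright. Now I'll return the flask, then the square, then the amber.

```bash
python3 -m inch '[{"x":-20,"y":0,"z":6,"twist":0},{"x":-40,"y":0,"z":12,"twist":0},{"x":-45,"y":0,"z":12,"twist":0},{"x":-45,"y":0,"z":12,"twist":0},{"x":-45,"y":0,"z":12,"twist":0},{"x":-45,"y":0,"z":12,"twist":0},{"x":-45,"y":0,"z":12,"twist":0},{"x":-45,"y":0,"z":12,"twist":0},{"x":-45,"y":0,"z":12,"twist":0},{"x":-45,"y":0,"z":12,"twist":0},{"x":-45,"y":0,"z":12,"twist":0},{"x":-41,"y":0,"z":12,"twist":0}]' 0.3
python3 -m inch '[{"x":-30,"y":0,"z":9,"twist":0},{"x":-20,"y":0,"z":7,"twist":0},{"x":0,"y":0,"z":0,"twist":0},{"x":0,"y":0,"z":0,"twist":0}]'
```

```text
t: 25.35
tool_pos: [0.5579, 0.2293, 0.352]
orientation: [-1.209, 1.207, -1.208]
force: [0.5, -0.9, 0.0]
opening: 0.0606
t: 25.75
tool_pos: [0.5734, 0.2768, 0.3514]
orientation: [-1.211, 1.208, -1.208]
force: [-0.2, -0.4, -0.2]
opening: 0.0604
```

```bash
python3 -m inch '[{"x":0,"y":5,"z":-10,"twist":0},{"x":0,"y":0,"z":0,"twist":0},{"x":0,"y":30,"z":0,"twist":0},{"x":0,"y":25,"z":0,"twist":0},{"x":0,"y":11,"z":0,"twist":0},{"x":0,"y":0,"z":0,"twist":0},{"x":0,"y":0,"z":0,"twist":0}]'
python3 -m inch '[{"x":0,"y":0,"z":0,"twist":0},{"x":0,"y":0,"z":0,"twist":0},{"x":0,"y":0,"z":0,"twist":0},{"x":0,"y":0,"z":0,"twist":0},{"x":0,"y":0,"z":0,"twist":0},{"x":0,"y":0,"z":0,"twist":0},{"x":0,"y":0,"z":0,"twist":0}]' -1 25
```

```text
t: 26.45
tool_pos: [0.5637, 0.2757, 0.2818]
orientation: [-1.208, 1.208, -1.209]
force: [0.3, -0.7, 1.2]
opening: 0.0604
t: 27.15
tool_pos: [0.5633, 0.2761, 0.281]
orientation: [-1.209, 1.208, -1.209]
force: [0.8, 0.5, 1.1]
opening: 0.0253
```

```bash
python3 -m inch '[{"x":0,"y":-15,"z":0,"twist":0},{"x":0,"y":-40,"z":0,"twist":0},{"x":0,"y":-25,"z":0,"twist":0},{"x":18,"y":0,"z":0,"twist":0},{"x":40,"y":0,"z":2,"twist":0},{"x":45,"y":0,"z":2,"twist":0},{"x":45,"y":0,"z":2,"twist":0},{"x":45,"y":0,"z":2,"twist":0},{"x":45,"y":0,"z":2,"twist":0},{"x":45,"y":0,"z":2,"twist":0},{"x":40,"y":0,"z":0,"twist":0},{"x":25,"y":0,"z":0,"twist":0}]'
python3 -m inch '[{"x":0,"y":0,"z":0,"twist":0},{"x":0,"y":0,"z":0,"twist":0},{"x":0,"y":0,"z":0,"twist":0}]'
```

```text
t: 28.35
tool_pos: [0.5743, -0.0757, 0.3595]
orientation: [-1.211, 1.212, -1.21]
force: [0.7, -0.3, -2.1]
opening: 0.0256
t: 28.65
tool_pos: [0.5751, -0.0715, 0.3601]
orientation: [-1.21, 1.209, -1.207]
force: [-1.1, 0.4, -2.6]
opening: 0.0253
```

```bash
python3 -m inch '[{"x":0,"y":30,"z":0,"twist":0},{"x":0,"y":30,"z":0,"twist":0},{"x":0,"y":13,"z":0,"twist":0},{"x":0,"y":4,"z":0,"twist":0},{"x":0,"y":1,"z":0,"twist":0},{"x":0,"y":1,"z":0,"twist":0},{"x":0,"y":0,"z":0,"twist":0}]'
python3 -m inch '[{"x":0,"y":1,"z":0,"twist":0},{"x":0,"y":0,"z":0,"twist":0},{"x":0,"y":0,"z":0,"twist":0}]'
```

```text
t: 29.35
tool_pos: [0.5761, -0.072, 0.2832]
orientation: [-1.208, 1.207, -1.21]
force: [0.4, 0.1, -2.6]
opening: 0.0254
t: 29.65
tool_pos: [0.5755, -0.0721, 0.281]
orientation: [-1.209, 1.208, -1.209]
force: [1.4, 0.1, -2.2]
opening: 0.0255
```

```bash
python3 -m inch '[{"x":0,"y":1,"z":0,"twist":0},{"x":0,"y":0,"z":0,"twist":0},{"x":0,"y":0,"z":0,"twist":0}]'
```

```text
t: 29.95
tool_pos: [0.5759, -0.0721, 0.281]
orientation: [-1.209, 1.207, -1.21]
force: [-2.0, 0.8, 5.8]
opening: 0.0253
```

```bash
python3 -m inch '[{"x":0,"y":0,"z":0,"twist":0},{"x":0,"y":0,"z":0,"twist":0},{"x":0,"y":0,"z":0,"twist":0},{"x":0,"y":0,"z":0,"twist":0},{"x":0,"y":-15,"z":0,"twist":0},{"x":0,"y":-30,"z":0,"twist":0},{"x":0,"y":-25,"z":0,"twist":0},{"x":0,"y":0,"z":0,"twist":0}]' 0.3
python3 -m inch '[{"x":-21,"y":0,"z":-6,"twist":0},{"x":-45,"y":0,"z":-10,"twist":0},{"x":-45,"y":0,"z":-12,"twist":0},{"x":-45,"y":0,"z":-12,"twist":0},{"x":-45,"y":0,"z":-12,"twist":0},{"x":-45,"y":0,"z":-12,"twist":0},{"x":-45,"y":0,"z":-12,"twist":0},{"x":-30,"y":0,"z":-8,"twist":0},{"x":-20,"y":0,"z":-2,"twist":0},{"x":0,"y":0,"z":0,"twist":0},{"x":0,"y":0,"z":0,"twist":0}]'
```

```text
t: 30.75
tool_pos: [0.5769, -0.0723, 0.3558]
orientation: [-1.205, 1.202, -1.214]
force: [0.2, 0.0, 0.7]
opening: 0.0601
t: 31.85
tool_pos: [0.489, 0.269, 0.3496]
orientation: [-1.211, 1.208, -1.208]
force: [0.6, 0.6, -0.2]
opening: 0.0604
```

```bash
python3 -m inch '[{"x":0,"y":25,"z":0,"twist":0},{"x":0,"y":30,"z":0,"twist":0},{"x":0,"y":16,"z":0,"twist":0},{"x":0,"y":0,"z":0,"twist":0},{"x":0,"y":0,"z":0,"twist":0}]'
python3 -m inch '[{"x":0,"y":0,"z":0,"twist":0},{"x":0,"y":0,"z":0,"twist":0},{"x":0,"y":0,"z":0,"twist":0},{"x":0,"y":0,"z":0,"twist":0},{"x":0,"y":0,"z":0,"twist":0},{"x":0,"y":0,"z":0,"twist":0},{"x":0,"y":0,"z":0,"twist":0}]' -1 25
```

```text
t: 32.35
tool_pos: [0.4896, 0.2684, 0.2792]
orientation: [-1.209, 1.209, -1.209]
force: [0.1, 0.7, 0.9]
opening: 0.0605
t: 33.05
tool_pos: [0.4893, 0.2691, 0.2791]
orientation: [-1.209, 1.208, -1.208]
force: [-0.2, -0.1, 3.3]
opening: 0.0274
```

```bash
python3 -m inch '[{"x":0,"y":-15,"z":0,"twist":0},{"x":0,"y":-35,"z":0,"twist":0},{"x":12,"y":-20,"z":3,"twist":0},{"x":30,"y":0,"z":7,"twist":0},{"x":45,"y":0,"z":7,"twist":0},{"x":45,"y":0,"z":7,"twist":0},{"x":45,"y":0,"z":7,"twist":0},{"x":45,"y":0,"z":6,"twist":0},{"x":30,"y":0,"z":3,"twist":0},{"x":20,"y":0,"z":0,"twist":0},{"x":0,"y":0,"z":0,"twist":0},{"x":0,"y":0,"z":0,"twist":0}]'
python3 -m inch '[{"x":0,"y":30,"z":0,"twist":0},{"x":0,"y":25,"z":0,"twist":0},{"x":0,"y":9,"z":0,"twist":0},{"x":0,"y":3,"z":0,"twist":0},{"x":0,"y":1,"z":0,"twist":0},{"x":0,"y":1,"z":0,"twist":0},{"x":0,"y":0,"z":0,"twist":0},{"x":0,"y":0,"z":0,"twist":0}]'
```

```text
t: 34.25
tool_pos: [0.5293, -0.0032, 0.3491]
orientation: [-1.209, 1.21, -1.209]
force: [0.8, -0.7, -2.2]
opening: 0.0276
t: 35.05
tool_pos: [0.5298, -0.0031, 0.2807]
orientation: [-1.209, 1.207, -1.209]
force: [0.5, 0.9, -1.0]
opening: 0.0274
```

```bash
python3 -m inch '[{"x":0,"y":1,"z":0,"twist":0},{"x":0,"y":1,"z":0,"twist":0},{"x":0,"y":0,"z":0,"twist":0}]'
```

```text
t: 35.35
tool_pos: [0.5299, -0.0031, 0.2791]
orientation: [-1.208, 1.207, -1.21]
force: [-1.9, -0.0, 5.4]
opening: 0.0278
```

Contact. Releasing, then on to amber at (0.6396, 0.2823, 0.279).

```bash
python3 -m inch '[{"x":0,"y":0,"z":0,"twist":0},{"x":0,"y":0,"z":0,"twist":0},{"x":0,"y":0,"z":0,"twist":0},{"x":0,"y":0,"z":0,"twist":0},{"x":0,"y":-15,"z":0,"twist":0},{"x":0,"y":-30,"z":0,"twist":0},{"x":0,"y":-25,"z":0,"twist":0},{"x":0,"y":0,"z":0,"twist":0}]' 0.3
python3 -m inch '[{"x":-20,"y":0,"z":10,"twist":0},{"x":-40,"y":0,"z":16,"twist":0},{"x":-45,"y":0,"z":16,"twist":0},{"x":-45,"y":0,"z":16,"twist":0},{"x":-45,"y":0,"z":16,"twist":0},{"x":-45,"y":0,"z":16,"twist":0},{"x":-30,"y":0,"z":13,"twist":0},{"x":-15,"y":0,"z":7,"twist":0},{"x":0,"y":0,"z":0,"twist":0},{"x":0,"y":0,"z":0,"twist":0}]'
```

```text
t: 36.15
tool_pos: [0.5309, -0.0032, 0.3534]
orientation: [-1.204, 1.202, -1.213]
force: [1.0, 0.1, 0.1]
opening: 0.0606
t: 37.15
tool_pos: [0.639, 0.2819, 0.3472]
orientation: [-1.211, 1.209, -1.208]
force: [-0.1, -0.7, 0.0]
opening: 0.0607
```

```bash
python3 -m inch '[{"x":0,"y":25,"z":0,"twist":0},{"x":0,"y":28,"z":0,"twist":0},{"x":0,"y":15,"z":0,"twist":0},{"x":0,"y":0,"z":0,"twist":0},{"x":0,"y":0,"z":0,"twist":0}]'
python3 -m inch '[{"x":0,"y":0,"z":0,"twist":0},{"x":0,"y":0,"z":0,"twist":0},{"x":0,"y":0,"z":0,"twist":0},{"x":0,"y":0,"z":0,"twist":0},{"x":0,"y":0,"z":0,"twist":0},{"x":0,"y":0,"z":0,"twist":0},{"x":0,"y":0,"z":0,"twist":0}]' -1 25
```

```text
t: 37.65
tool_pos: [0.6393, 0.2814, 0.2804]
orientation: [-1.209, 1.209, -1.209]
force: [0.1, -0.4, 1.6]
opening: 0.0605
t: 38.35
tool_pos: [0.6394, 0.2822, 0.2805]
orientation: [-1.208, 1.208, -1.209]
force: [0.6, 1.0, 3.7]
opening: 0.0338
```

Target is (0.5885, 0.0551), so dx = -51 and dy = -227.

```bash
python3 -m inch '[{"x":0,"y":-15,"z":0,"twist":0},{"x":0,"y":-35,"z":0,"twist":0},{"x":12,"y":-20,"z":-4,"twist":0},{"x":30,"y":0,"z":-7,"twist":0},{"x":40,"y":0,"z":-10,"twist":0},{"x":40,"y":0,"z":-10,"twist":0},{"x":40,"y":0,"z":-10,"twist":0},{"x":35,"y":0,"z":-10,"twist":0},{"x":20,"y":0,"z":0,"twist":0},{"x":10,"y":0,"z":0,"twist":0},{"x":0,"y":0,"z":0,"twist":0},{"x":0,"y":0,"z":0,"twist":0}]'
python3 -m inch '[{"x":0,"y":30,"z":0,"twist":0},{"x":0,"y":25,"z":0,"twist":0},{"x":0,"y":9,"z":0,"twist":0},{"x":0,"y":3,"z":0,"twist":0},{"x":0,"y":1,"z":0,"twist":0},{"x":0,"y":1,"z":0,"twist":0},{"x":0,"y":0,"z":0,"twist":0},{"x":0,"y":0,"z":0,"twist":0}]'
python3 -m inch '[{"x":0,"y":1,"z":0,"twist":0},{"x":0,"y":0,"z":0,"twist":0},{"x":0,"y":0,"z":0,"twist":0}]'
```

```text
t: 39.55
tool_pos: [0.5885, 0.0557, 0.3498]
orientation: [-1.209, 1.209, -1.208]
force: [0.3, -0.3, -3.4]
opening: 0.0337
t: 40.35
tool_pos: [0.5887, 0.055, 0.2817]
orientation: [-1.208, 1.207, -1.209]
force: [-0.3, 0.4, -1.5]
opening: 0.0334
t: 40.65
tool_pos: [0.5887, 0.055, 0.2805]
orientation: [-1.209, 1.208, -1.209]
force: [0.3, -0.1, 1.3]
opening: 0.0336
```

Contact. Releasing, rising, and moving back towards the start so the view is clear.

```bash
python3 -m inch '[{"x":0,"y":0,"z":0,"twist":0},{"x":0,"y":0,"z":0,"twist":0},{"x":0,"y":0,"z":0,"twist":0},{"x":0,"y":0,"z":0,"twist":0},{"x":0,"y":-15,"z":0,"twist":0},{"x":0,"y":-40,"z":0,"twist":0},{"x":0,"y":-45,"z":0,"twist":0},{"x":0,"y":-35,"z":0,"twist":0},{"x":-40,"y":0,"z":0,"twist":0},{"x":-45,"y":0,"z":0,"twist":0},{"x":-45,"y":0,"z":0,"twist":0},{"x":-45,"y":0,"z":0,"twist":0}]' 0.3
python3 -m inch '[{"x":-45,"y":0,"z":0,"twist":0},{"x":-45,"y":0,"z":-10,"twist":0},{"x":-45,"y":0,"z":-15,"twist":0},{"x":-45,"y":0,"z":-20,"twist":0},{"x":-30,"y":0,"z":-20,"twist":0},{"x":0,"y":0,"z":0,"twist":0},{"x":0,"y":0,"z":0,"twist":0}]'
python3 - <<'E'
from plant import robot, imaging
import cv2,numpy as np
c=imaging.read_camera("top");np.savez("top9.npz",**c)
im=c["color"][...,::-1];a=im[170:265,275:390]
cv2.imwrite("pics/top9.png",im)
cv2.imwrite("pics/t9_rack.png",cv2.convertScaleAbs(cv2.resize(a,None,fx=6.5,fy=6.2,interpolation=cv2.INTER_CUBIC),alpha=1.3))
E
```

```text
t: 41.85
tool_pos: [0.588, 0.2315, 0.4165]
orientation: [-1.208, 1.208, -1.209]
force: [0.4, 0.1, -0.4]
opening: 0.0604
t: 42.55
tool_pos: [0.5225, 0.4407, 0.4157]
orientation: [-1.21, 1.207, -1.207]
force: [0.4, -0.7, -0.6]
opening: 0.0604
```

View pics/top9.png

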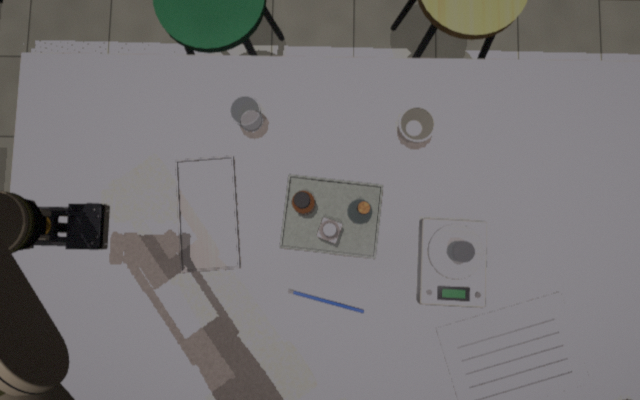

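View pics/t9_rack.png

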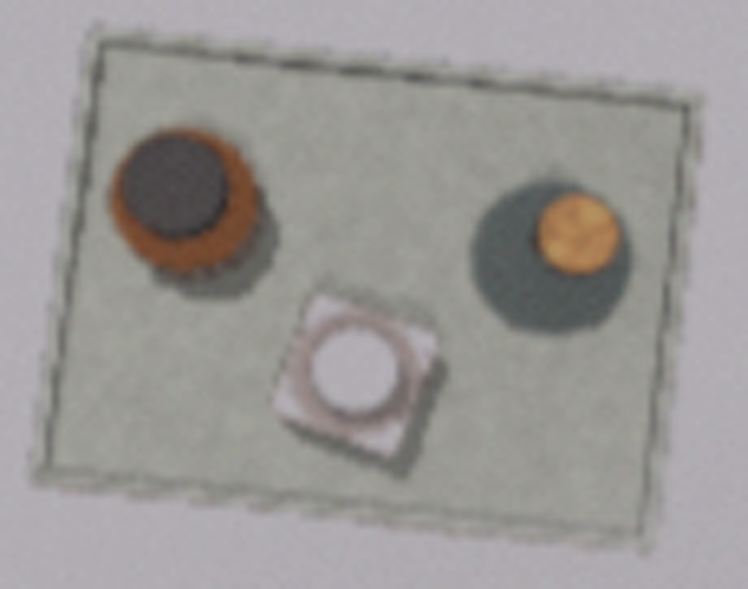

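The three containers appear at nearly the same pixels as at the start: (173,186), (579,233) and (356,372) in the crop. The jar is on the pan, its lid at about (461,251), and the beaker, mortar and pencil look unchanged.

```bash
python3 - <<'E'
from h import *
from plant import robot
d=np.load("top9.npz"); im=d["color"]; a=cv2.resize(im[235:270,440:480],None,fx=1,fy=1)
g=im[...,0].astype(int)[235:268,440:482]; ys,xs=np.nonzero(g<110); print(len(xs),ray(d,(440+xs.mean(),235+ys.mean()),.11))
print(robot.read_state()["force"]); print(robot.close_job())
E
```

```text
502 [ 0.48942493 -0.27261974  0.11      ]
[ 0.64584655 -0.24235435 -0.48576899]
the job is handed in; nothing more can be done
None
```

I moved amber, square and flask onto the drip tray and stood the jar on the balance pan. Then I put the three back in the grey tray and handed the job in at about 42.6 s of the 131 s allowed. No verdict was reported.

**Containers:** In the last top picture all three stand upright at nearly the same pixels as at the start, within about 1 mm. The gripper's release poses match its pick-up poses to within 1 mm.

**Jar:** After release, the wrist camera put it about 2 mm from the pan's centre. My last top-camera check disagreed, at about 8 mm. It matched all dark pixels, which were more than the lid alone would cover, so I think it included the jar's side and is biased. Both figures are inside the 15 mm limit.

**Bystanders:** Beaker, mortar and pencil look unmoved in the last top picture. I compared them by eye and did not re-measure them.

**Robot:** It ended clear of everything.

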